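# Level the gel casting stand by its under-ledge knob and lay a plate on it

## Task

First level the deck of the gel casting stand by turning the black lever knob under its front tongue until the lever points squarely out from the front of the stand. Then draw the bottom white plate out of the front of the chute, leaving the others stacked in it, and lay it down gently (do not drop it) on the raised bed of the levelled deck, lengthwise along the bed, centred and square. Leave the other things on the bench where they are.

Things in the scene. Friction and masses are not known exactly. Their poses are not given: they have to be found in the camera images.
- knob_axis (a point): Fixed point of the casting stand, on the knob's vertical axis at mid-height of its lever, 43 mm above the bench, 90 mm in front of the stand's centre. Axes are the stand's: -x points squarely out of its front, y to its left as the robot faces it, z up. The knob hangs under a 50 mm wide tongue that juts from the stand's front, 55 to 65 mm above the bench, its end rounded at 25 mm radius about this axis.
- stand_top (a point): Fixed point: centre of the top of the stand's grey base, 65 mm above the bench; same axes as knob_axis. The base is 130 mm deep (x) by 135 mm wide. The aluminium deck rocks front to back above it. Of stand and chute, one stands left and one right, either way round.
- wing_grip (a point): Point on the knob's lever, 68 mm out from the knob axis, mid-width and mid-height; moves with the knob; its -x axis points outward along the lever. The knob is a black hub, 38 mm across, with one straight black lever bar, 12 mm wide, 14 mm high (36 to 50 mm above the bench), reaching 85 mm from the axis: its outer 60 mm stick out past the tongue and are seen from above.
- level_knob (a joint): Knob angle in rad, positive anticlockwise seen from above; 0 = lever square to the stand's front and deck level. Limits -0.95 to 0.95, no stop or click at 0. Starts at 0.4 to 0.8 (lever's outer end swung to the robot's right). Friction about 0.2 N m (3 N at wing_grip); it stays where left. Each rad tilts the deck by 0.12 rad.
- bed (a point): Centre of the top face of the raised bed; moves with the deck; z is the face normal. The bed is an aluminium block 80 mm long (x, front to back) by 34 mm wide, its top 20 mm above the deck (120 x 115 x 6 mm) and 101 mm above the bench when level. The plate's long side goes along x; centred, it overhangs the bed by 10 mm at each end and 5.5 mm at each side.
- chute_mid (a point): Fixed point of the chute: on the runway, under the middle of the stack, 50 mm above the bench; the bottom plate is drawn out along -x; z up. The chute is a clear-walled box, 103 x 48 mm inside, 4 mm walls, open at the top, wall tops 102 mm above the bench. Its outer front face lies 55.5 mm in front (-x); below that front wall is a slot 14 mm high.
- runway_end (a point): Fixed point: front end of the chute's runway, mid-width, on its top, 50 mm above the bench and 100 mm in front of chute_mid; same axes. The runway is a dark steel rail, 34 mm wide, standing 40 mm over the chute's foot (130 x 110 x 10 mm, reaching 65 mm in front of chute_mid), so that fingers pass down on both sides of it.
- plate_bottom_c (a point): Centre of the bottom plate, white plastic, 100 mm long (x), 45 mm wide (y), 10 mm thick, about 54 g. At the start it lies flat on the runway, its front end sticking out about 32 mm past the chute's front face; its sides overhang the runway by 5.5 mm. It must be pulled about 75 mm to be clear of the chute; the plates above then settle by one thickness.
- plate_second_c (a point): Centre of another such plate, second from the bottom in the chute's stack of four, to stay in the chute.
- plate_third_c (a point): Centre of another such plate, third from the bottom in the chute's stack of four, to stay in the chute.
- plate_top_c (a point): Centre of another such plate, the topmost in the chute's stack of four, to stay in the chute.
- beaker: Bystander: glass beaker, 60 mm across, 85 mm tall; origin at the centre of its underside.
- comb: Bystander: white gel comb lying flat, 80 x 29 x 5 mm; origin at its underside.
- bottle: Bystander: glass bottle with blue cap, 86 mm across, 180 mm tall; origin at the centre of its underside.
- timer: Bystander: white bench timer lying flat, 70 x 60 x 22 mm; origin at the centre of its underside.
Mind the look-alikes: they are no part of the job. Leave any green look-alike of the part that bears plate_bottom_c alone.

How it is judged:
By the outcome, as a careful person would: the job done as asked, in the order asked, and still so for the second after the job is handed in, with the robot touching nothing.
It also fails if it takes over 61 s, if anything falls off the work surface, if the arm or the gripper's body presses on something with over 40 N, if the wrist force passes 120 N, or if a joint passes its speed limit or range.

## Robot

A 6-joint arm with a two-finger parallel gripper is mounted at the origin on the work surface. World frame = base frame: x ahead of the robot, y to its left, z up, the work surface at z = 0. Lengths are in mm, angles in rad, forces in N, time in s.
With the tool pointing down it reaches from about 275 to 750 mm from the base axis. Payload 10.2 kg.
Tool frame: the origin (TCP) lies midway between the tips of the shut fingers; the grasp point (between the pads) lies 19 mm behind it; z points along the fingers, y is the line along which they close (so a half turn about z gives the same grasp; the last joint's range is limited). The gripper opens to 85 mm and grips with 20 to 120 N. Pads are 22 mm wide; open, the fingers measure 114 mm over their backs; the gripper's body (76 mm by 85 mm) begins 54 mm behind the grasp point. The pads swing forward as they close: fully open they stand 13 mm farther back than shut.
Start: joints at [-1.383, 0.313, 1.498, -0, 1.331, -0.223], TCP at [209.643, -481.332, 231.294] pointing down, gripper open.
Joint ranges: [-2.94, 2.94], [-0.97, 2.17], [0.19, 2.56], [-1.23, 4.37], [0.02, 3.11], [-2.88, 2.88]. Speed limits (rad/s): [2.39, 2.39, 3.01, 3.14, 3.14, 3.14].

## Interface

Orientations are given as a unit quaternion [w, x, y, z].
In Python, from rig import ctrl gives the robot as it stands.
- The arm moves only by the tool send_rows, never from a script. Its argument "targets" is a list of rows, each an object with "offset": the shift along the world's x, y, z in cm, a list of three; "spin": the turn about the world's z in rad. A call has 1 to 8 rows; each row is the pose to reach, as a shift and turn from the pose commanded when the call began; what a row does not reach only later rows make up. A row lasts 1/12 s, in which the tool goes at most 41.7 mm and 7.16 degrees, less where a joint would pass 70% of its speed; a pose out of reach is approached as far as the arm can. A call with a gripper value outside its range is refused whole. "grip" is the opening, from 0 (shut) to 1 (fully open), set as the call begins (left out, the last holds). The fingers move at their own pace and stop on an object; "squeeze" is the grip in N (left out, the last holds). Time passes only in rows, so rows that repeat a pose let the fingers close. It gives the time, the measured TCP pose, the force, the opening and the grip force at its end, in the units of the state.
- ctrl.sense(): the state, without advancing time (a new reading comes with each control period).
- ctrl.capture(name): name is "scene" or "top" or "wrist"; returns (picture, depth): 420x560x3 uint8, red, green, blue; 420x560 float32, mm along the optical axis (not along the pixel's ray), 0 where there is no reading.
- ctrl.calibration(name): a dict with "fx", "fy", "cx", "cy" (pixels), "view" (4x4, takes a point from world to camera coordinates); the wrist camera has in their place "mount" (4x4, takes a point from camera to tool coordinates, whose origin is the TCP and whose axes are the flange's). Camera axes: x right, y down, z forward; pixel columns grow to the right and rows downward; lengths in mm; the calibration is good to about 2 mm. A picture is of the moment at which its call begins: read the wrist's pose just before it. calibration takes no time and is no camera call.
- ctrl.finish_job(): hands the job in; it is judged then, once.
Trained networks look in the newest picture that a camera, given by its name, has taken for a name from the list of things; names that differ only in an ending like _2 or _b are one class to them, and where a whole thing is asked for, a point or a joint stands for the part that bears it (a point fixed in the world has none). Each returns a list of dicts, best first, with "conf" (0 to 1); they miss things now and then, are a little off and sometimes report something else, mostly with a low value. They report only what shows in the picture. A call takes as long as a camera call. They do not tell look-alikes from the thing itself.
- ctrl.search_frame(camera, query): "box" ([left, top, right, bottom] in pixels, round what is visible of it).
- ctrl.place_of(camera, query): "uv" ([column, row] in pixels: a listed point, or the origin of a listed thing).
The state is a dict: "time_s": time; "joints": joint angles; "dq": joint speeds; "tau": joint torques, N m; "eef_pos": TCP position; "ee_rot": TCP orientation; "force": force on the tool from outside, world axes, zero at the start; "wrist_torque": the same for the moment, N m; "grip_width": opening from 0.0 (shut) to 1.0 (fully open); "grip_force": force on a finger pad.
Only numpy, scipy, OpenCV 4.12 (cv2) and the standard library are available. Lean on these libraries where they do the work, as an engineer would, in place of code of your own. Each camera call takes 0.05 s, during which the arm holds its last target. There are 200 camera calls.

## Working session

There is one attempt and no reset: what is moved stays moved. The work goes in short steps, Python scripts to look and compute and a tool call to move; the robot and the scene stay as the last step left them, time stands still between calls to the robot, and variables do not carry over. Pictures are saved under pics/ and viewed, at most 10 in all, crops included, and the job is handed in when it is done.

Besides the shell and the picture viewer there is one more tool, called after "Emit:" as a command line: name --argument value ..., lists and objects as JSON in quotes. send_rows: Moves the arm, as the interface text tells. Its arguments: {"type":"object","properties":{"targets":{"type":"array"},"grip":{"type":"number"},"squeeze":{"type":"number"}},"required":["targets"]}

```bash
mkdir -p pics; ls; cat > h.py <<'E'
import numpy as np,cv2
from rig import ctrl
def ray(cam,uv,z):
    c=ctrl.calibration(cam);V=np.array(c["view"]);R=V[:3,:3];t=V[:3,3]
    d=R.T@np.array([(uv[0]-c["cx"])/c["fx"],(uv[1]-c["cy"])/c["fy"],1]);o=-R.T@t
    return o+d*(z-o[2])/d[2]
def pt(cam,uv,D):
    c=ctrl.calibration(cam);V=np.array(c["view"]);R=V[:3,:3];t=V[:3,3]
    return R.T@(D*np.array([(uv[0]-c["cx"])/c["fx"],(uv[1]-c["cy"])/c["fy"],1])-t)
def cloud(cam,depth):
    c=ctrl.calibration(cam);V=np.array(c["view"]);v,u=np.mgrid[:420,:560]
    P=np.stack([(u-c["cx"])/c["fx"]*depth,(v-c["cy"])/c["fy"]*depth,depth],-1)-V[:3,3]
    return P@V[:3,:3]
E
python3 - <<'E'
from h import *
ps=[]
Z=dict(knob_axis=43,stand_top=65,wing_grip=43,bed=101,chute_mid=50,runway_end=50,plate_bottom_c=55,plate_top_c=85,beaker=0,bottle=0,comb=0,timer=0)
for cam in ["top","scene"]:
    p,d=ctrl.capture(cam);np.savez(f"{cam}.npz",p=p,d=d);ps.append(p)
    cv2.imwrite(f"pics/{cam}.png",cv2.resize(p[...,::-1],(800,600)))
    for q,z in Z.items():
        for r in ctrl.place_of(cam,q)[:2]: print(cam,q,round(r["conf"],2),np.round(r["uv"]),np.round(ray(cam,r["uv"],z)))
print(ctrl.sense())
E
```

```text
pics
top knob_axis 0.6 [212. 246.] [526. 187.  43.]
top stand_top 0.84 [211. 210.] [623. 186.  65.]
top wing_grip 0.52 [222. 272.] [455. 160.  43.]
top bed 0.83 [212. 211.] [617. 179. 101.]
top chute_mid 0.91 [338. 217.] [ 599. -161.   50.]
top runway_end 0.87 [349. 251.] [ 505. -188.   50.]
top runway_end 0.75 [120. 217.] [611. 441.  50.]
top plate_bottom_c 0.71 [297. 278.] [434. -45.  55.]
top plate_bottom_c 0.63 [341. 229.] [ 566. -169.   55.]
top plate_top_c 0.56 [342. 216.] [ 599. -168.   85.]
top beaker 0.89 [280. 186.] [697.  -2.   0.]
top bottle 0.57 [118. 218.] [615. 465.   0.]
top comb 0.77 [278. 230.] [570.   7.   0.]
top timer 0.7 [212. 245.] [532. 194.   0.]
top timer 0.68 [441. 230.] [ 560. -461.    0.]
scene stand_top 0.62 [345. 220.] [612. 176.  65.]
scene bed 0.65 [348. 210.] [615. 181. 101.]
scene chute_mid 0.87 [227. 229.] [ 593. -169.   50.]
scene chute_mid 0.58 [341. 210.] [535. 182.  50.]
scene runway_end 0.7 [217. 210.] [ 485. -196.   50.]
scene plate_bottom_c 0.57 [264. 207.] [497. -52.  55.]
scene plate_top_c 0.71 [232. 222.] [ 610. -153.   85.]
scene beaker 
[... 215 characters left out ...]
  0.]
{'time_s': 1.3, 'joints': array([-1.38341563e+00,  3.12929241e-01,  1.49772496e+00, -1.87080023e-05,
        1.33099768e+00, -2.23389461e-01]), 'dq': array([-0.00017432, -0.0001792 ,  0.00049986,  0.00184271,  0.00054691,
       -0.00109863]), 'tau': array([ 8.66869141e-04, -4.12167728e+01, -2.59898204e+01, -2.15375076e-04,
        5.00181504e-04, -3.42782187e-05]), 'eef_pos': array([ 209.62960614, -481.32846637,  231.26979853]), 'ee_rot': array([-2.97732645e-05,  9.78982069e-01,  2.03946334e-01, -8.55164397e-06]), 'force': array([ 0.69519943,  0.65092319, -0.02978811]), 'wrist_torque': array([-0.01699106,  0.00563953, -0.02992152]), 'grip_force': 0.0, 'grip_width': 1.0006841350784497}
```

```bash
python3 - <<'E'
import numpy as np,cv2
p=np.load("top.npz")["p"][170:300,150:390,::-1]
cv2.imwrite("pics/topc.png",cv2.resize(p,(800,433),interpolation=cv2.INTER_CUBIC))
E
```

```text
(no output)
```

View pics/topc.png

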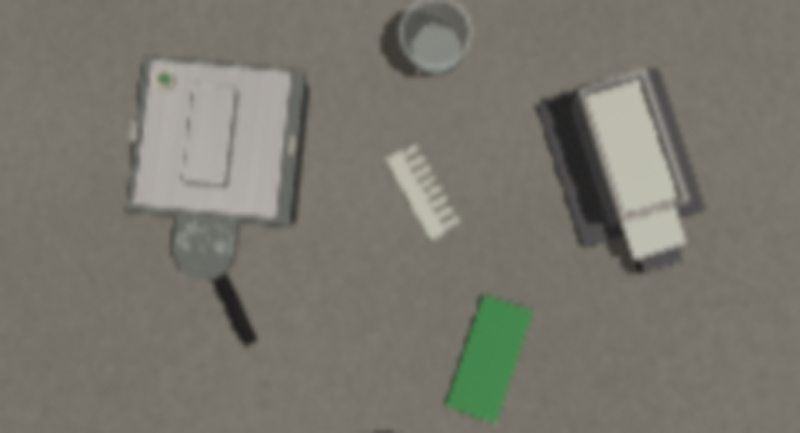

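View pics/scene.png

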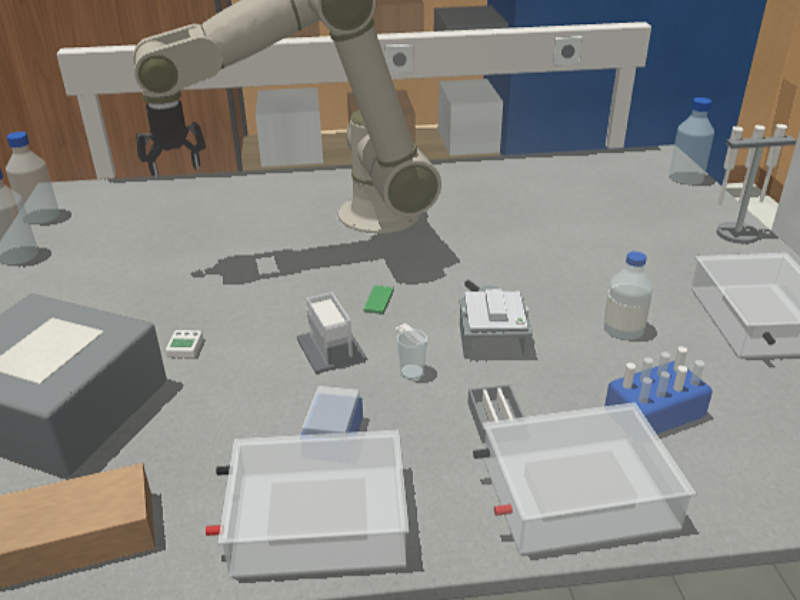

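```bash
python3 - <<'E'
from h import *
c=ctrl.calibration("wrist");print({k:np.round(v,3) for k,v in c.items()})
E
```

```text
{'fx': np.float64(378.419), 'fy': np.float64(378.419), 'cx': np.float64(275.42), 'cy': np.float64(204.037), 'mount': array([[ 1.00000e-03, -9.50000e-01, -3.11000e-01,  7.83860e+01],
       [ 1.00000e+00,  1.00000e-03,  0.00000e+00, -9.00000e-03],
       [ 0.00000e+00, -3.11000e-01,  9.50000e-01, -1.41952e+02],
       [ 0.00000e+00,  0.00000e+00,  0.00000e+00,  1.00000e+00]])}
```

Emit:
send_rows --targets '[{"offset": [2, 3.4, 0], "spin": 0}, {"offset": [4, 6.8, 0], "spin": 0}, {"offset": [6, 10.2, 0], "spin": 0}, {"offset": [8, 13.6, 0], "spin": 0}, {"offset": [10, 17, 0], "spin": 0}, {"offset": [12, 20.4, 0], "spin": 0}, {"offset": [14, 23.8, 0], "spin": 0}, {"offset": [16, 27.2, 0], "spin": 0}]'

```text
time_s: 1.97
eef_pos: [370.2, -207.6, 231.5]
ee_rot: [0.0, 0.979, 0.204, 0.0]
force: [1.6, -1.0, 1.3]
grip_width: 1.0
grip_force: 0.0
```

Emit:
send_rows --targets '[{"offset": [2, 3.4, 0], "spin": 0}, {"offset": [4, 6.8, 0], "spin": 0}, {"offset": [6, 10.2, 0], "spin": 0}, {"offset": [8, 13.6, 0], "spin": 0}, {"offset": [10, 17, 0], "spin": 0}, {"offset": [12, 20.4, 0], "spin": 0}, {"offset": [14, 23.8, 0], "spin": 0}, {"offset": [16, 27.2, 0], "spin": 0}]'

```text
time_s: 2.63
eef_pos: [530.3, 64.7, 231.4]
ee_rot: [0.0, 0.979, 0.204, 0.0]
force: [0.7, -1.2, 0.5]
grip_width: 1.002
grip_force: 0.0
```

Emit:
send_rows --targets '[{"offset": [2, 3.4, 0], "spin": -0.1}, {"offset": [4, 6.8, 0], "spin": -0.2}, {"offset": [6, 10.2, 0], "spin": -0.3}, {"offset": [6, 11, 0], "spin": -0.4}, {"offset": [6, 11, 0], "spin": -0.4}]'

```text
time_s: 3.05
eef_pos: [589.7, 175.0, 230.4]
ee_rot: [-0.0, 1.0, 0.005, -0.001]
force: [-0.1, 0.1, 0.4]
grip_width: 1.001
grip_force: 0.0
```

```bash
cat >> h.py <<'E'
from scipy.spatial.transform import Rotation as Ro
def wpose(s):
    c=ctrl.calibration("wrist");T=np.eye(4);q=s["ee_rot"];T[:3,:3]=Ro.from_quat([q[1],q[2],q[3],q[0]]).as_matrix();T[:3,3]=s["eef_pos"]
    return T@np.array(c["mount"])
def snap(name):
    s=ctrl.sense();p,d=ctrl.capture("wrist");T=wpose(s);np.savez(name+".npz",p=p,d=d,T=T)
    cv2.imwrite(f"pics/{name}.png",cv2.resize(p[...,::-1],(800,600)));return s,p,d,T
def wray(T,uv,z):
    c=ctrl.calibration("wrist");d=T[:3,:3]@np.array([(uv[0]-c["cx"])/c["fx"],(uv[1]-c["cy"])/c["fy"],1]);o=T[:3,3]
    return o+d*(z-o[2])/d[2]
def wcloud(T,d):
    c=ctrl.calibration("wrist");v,u=np.mgrid[:420,:560]
    return np.stack([(u-c["cx"])/c["fx"]*d,(v-c["cy"])/c["fy"]*d,d],-1)@T[:3,:3].T+T[:3,3]
def proj(T,P):
    c=ctrl.calibration("wrist");q=T[:3,:3].T@(np.asarray(P)-T[:3,3]);return c["fx"]*q[0]/q[2]+c["cx"],c["fy"]*q[1]/q[2]+c["cy"]
def find(T,q,z):
    for r in ctrl.place_of("wrist",q)[:2]: print(q,round(r["conf"],2),np.round(r["uv"]),np.round(wray(T,r["uv"],z),1))
def rect(P,lo,hi):
    m=(P[...,2]>lo)&(P[...,2]<hi);n,l,st,c=cv2.connectedComponentsWithStats(m.astype(np.uint8))
    for i in range(1,n):
        if st[i,4]>300:
            Q=P[l==i];(cx,cy),(w,h),a=cv2.minAreaRect(Q[:,:2].astype(np.float32));A=np.c_[Q[:,:2]-Q[:,:2].mean(0),np.ones(len(Q))];k=np.linalg.lstsq(A,Q[:,2],rcond=None)[0]
            print("rect",lo,hi,st[i,4],np.round([cx,cy,w,h,a],1),"yaw",round(np.radians(a),3),"plane",np.round(k,3))
E
python3 - <<'E'
from h import *
s,p,d,T=snap("w1")
print(s["time_s"],s["eef_pos"],s["ee_rot"])
for q,z in [("knob_axis",43),("stand_top",65),("wing_grip",43),("bed",101)]: find(T,q,z)
P=wcloud(T,d)
rect(P,92,115);rect(P,72,91);rect(P,58,69);rect(P,35,53)
E
```

```text
3.05 [589.68173396 175.00372071 230.3661116 ] [-9.18866634e-05  9.99985914e-01  5.28148729e-03 -5.18722940e-04]
knob_axis 0.69 [261. 239.] [525.3 187.2  43. ]
wing_grip 0.74 [286. 295.] [465.3 162.1  43. ]
bed 0.85 [271. 150.] [620.1 177.9 101. ]
rect 92 115 5160 [618.2 176.7  34.1  79.8  83.8] yaw 1.462 plane [-6.40000e-02  6.00000e-03  1.00292e+02]
rect 72 91 1429 [692.2   0.   58.7  41.6  59.5] yaw 1.038 plane [-4.4000e-02  5.0000e-02  8.0438e+01]
rect 72 91 17796 [616.8 176.9 115.2 120.2  83.7] yaw 1.461 plane [-5.9000e-02  1.2000e-02  8.0328e+01]
rect 58 69 425 [697.6  15.1  51.8  17.4   6.6] yaw 0.116 plane [-5.0000e-03  1.4000e-02  6.3734e+01]
rect 58 69 897 [701.9 -17.9  51.2  27.7   8.7] yaw 0.151 plane [-3.0000e-03 -2.5000e-02  6.3592e+01]
rect 58 69 3338 [617.  176.9 135.2 129.6  83.8] yaw 1.463 plane [-2.000e-03  1.000e-03  6.435e+01]
rect 58 69 2458 [526.5 186.7  49.9  48.1  83.8] yaw 1.462 plane [ 0.    -0.    64.483]
rect 35 53 1084 [702.5 -19.9  48.3  21.9  10.2] yaw 0.177 plane [-0.000e+00  6.000e-03  4.456e+01]
rect 35 53 543 [697.   13.3  50.   18.2  10. ] yaw 0.174 plane [-1.2000e-02  8.9000e-02  4.4445e+01]
rect 35 53 661 [474.7 162.2  54.1  11.7  24.5] yaw 0.428 plane [-0.136  0.31  48.389]
```

View pics/w1.png

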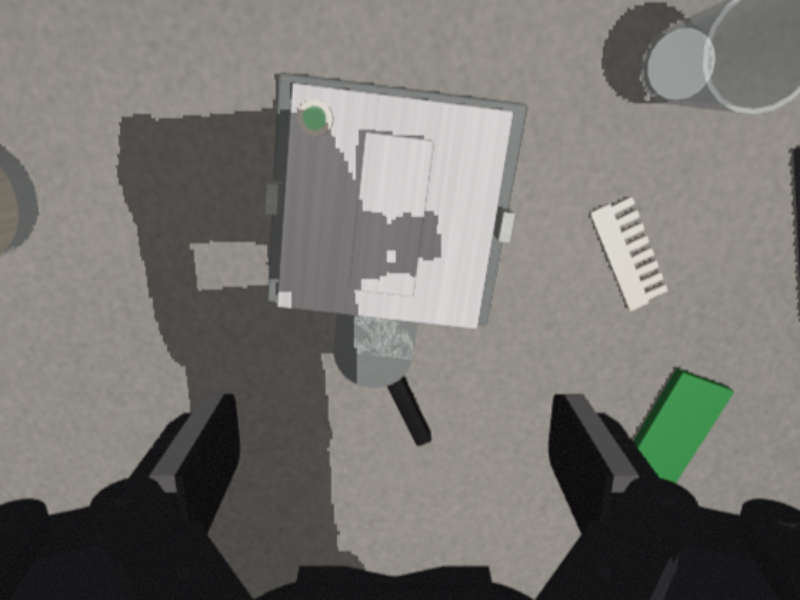

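Emit:
send_rows --targets '[{"offset": [-4, -0.6, -0.5], "spin": 0.11}, {"offset": [-8, -1.1, -2], "spin": 0.22}, {"offset": [-12, -1.6, -5], "spin": 0.32}, {"offset": [-12.4, -1.7, -9], "spin": 0.42}, {"offset": [-12.4, -1.7, -13], "spin": 0.42}, {"offset": [-12.4, -1.7, -16], "spin": 0.42}, {"offset": [-12.4, -1.7, -16], "spin": 0.42}]'

```text
time_s: 3.88
eef_pos: [462.1, 154.5, 66.7]
ee_rot: [-0.001, 0.977, 0.214, -0.005]
force: [-1.3, 0.0, -0.2]
grip_width: 0.997
grip_force: 0.0
```

```bash
python3 - <<'E'
from h import *
s,p,d,T=snap("w2")
print(s["time_s"],s["eef_pos"],s["ee_rot"],2*np.arctan2(s["ee_rot"][2],s["ee_rot"][1]))
P=wcloud(T,d)
rect(P,35,53)
print(np.round(T,2)[:3,3], proj(T,[466,158,50]))
E
```

```text
3.8833 [462.09722597 154.47129795  66.66896668] [-6.32711635e-04  9.76911543e-01  2.13588368e-01 -4.84218377e-03] 0.4304984616164717
rect 35 53 3027 [476.4 163.3  56.6  12.   23.8] yaw 0.416 plane [-1.0000e-03  5.0000e-03  4.9169e+01]
[534.7  187.34 207.89] (np.float64(272.12322830844755), np.float64(248.06538596974534))
```

Emit:
send_rows --targets '[{"offset": [0.4, 0.4, -2], "spin": -0.01}, {"offset": [0.4, 0.4, -4.1], "spin": -0.01}, {"offset": [0.4, 0.4, -4.1], "spin": -0.01}, {"offset": [0.4, 0.4, -4.1], "spin": -0.01}]'

```text
time_s: 4.27
eef_pos: [470.5, 159.5, 32.0]
ee_rot: [0.0, 0.978, 0.209, 0.001]
force: [-0.2, 0.1, 0.8]
grip_width: 1.001
grip_force: 0.0
```

Emit:
send_rows --targets '[{"offset": [0, 0, 0], "spin": 0}, {"offset": [0, 0, 0], "spin": 0}, {"offset": [0, 0, 0], "spin": 0}, {"offset": [0, 0, 0], "spin": 0}, {"offset": [0, 0, 0], "spin": 0}, {"offset": [0, 0, 0], "spin": 0}, {"offset": [0, 0, 0], "spin": 0}, {"offset": [0, 0, 0], "spin": 0}]' --grip 0 --squeeze 25

```text
time_s: 4.93
eef_pos: [469.6, 159.8, 30.5]
ee_rot: [0.0, 0.978, 0.209, 0.0]
force: [-1.8, 0.7, 5.1]
grip_width: 0.135
grip_force: 28.7
```

Emit:
send_rows --targets '[{"offset": [-0.24, 0.59, 0], "spin": -0.1}, {"offset": [-0.42, 1.2, 0], "spin": -0.2}, {"offset": [-0.53, 1.83, 0], "spin": -0.3}, {"offset": [-0.59, 2.46, 0], "spin": -0.4}, {"offset": [-0.58, 3.1, 0], "spin": -0.5}, {"offset": [-0.55, 3.37, 0], "spin": -0.535}, {"offset": [-0.55, 3.37, 0], "spin": -0.535}, {"offset": [-0.55, 3.37, 0], "spin": -0.535}]'

```text
time_s: 5.6
eef_pos: [463.9, 194.3, 30.6]
ee_rot: [-0.001, 0.998, -0.057, -0.0]
force: [-2.9, 5.6, 4.4]
grip_width: 0.132
grip_force: 28.4
```

```bash
python3 - <<'E'
from h import *
s,p,d,T=snap("w3")
print(s["time_s"],s["eef_pos"],2*np.arctan2(s["ee_rot"][2],s["ee_rot"][1]),s["force"],s["grip_force"])
P=wcloud(T,d)
rect(P,92,110);rect(P,72,90);rect(P,58,68);rect(P,35,53)
E
```

```text
5.6 [463.9442911  194.25360189  30.5596473 ] -0.11414084034142281 [-2.90401784  5.59565944  4.39566181] 28.36267054080963
rect 92 110 6812 [471.8 192.5  39.2  17.9  83.4] yaw 1.455 plane [-1.67000e-01  1.70000e-02  1.03501e+02]
rect 92 110 5334 [469.7 237.1  26.2  22.1  84.1] yaw 1.467 plane [4.20000e-02 4.98000e-01 1.01479e+02]
rect 92 110 5364 [460.3 148.7  26.9  21.9  85.5] yaw 1.492 plane [-9.0000e-02 -4.9500e-01  1.0153e+02]
rect 72 90 5329 [557.9 183.5 115.3   2.1  83.7] yaw 1.46 plane [ 1.711 -0.186 79.341]
rect 72 90 6686 [466.2 219.2  37.8  27.2  85. ] yaw 1.483 plane [-0.088  0.208 83.478]
rect 72 90 6751 [460.2 167.6  38.2  27.7  80.9] yaw 1.411 plane [-0.132 -0.183 83.455]
rect 58 68 43916 [531.4 186.3 134.7  58.   83.9] yaw 1.464 plane [-4.0000e-03  1.0000e-03  6.4315e+01]
rect 58 68 796 [464.4 200.6  22.8  13.9  27.2] yaw 0.475 plane [-0.156 -0.432 64.161]
rect 58 68 810 [461.2 181.   13.8  23.2  83.4] yaw 1.456 plane [-0.065  0.453 64.154]
rect 35 53 5559 [470.7 193.4  53.2  35.   19.8] yaw 0.345 plane [4.0000e-03 4.0000e-03 4.8166e+01]
```

Emit:
send_rows --targets '[{"offset": [0, 0, 0], "spin": 0}, {"offset": [0, 0, 0], "spin": 0}, {"offset": [0, 0, 0], "spin": 0}, {"offset": [0, 0, 0], "spin": 0}, {"offset": [0, 0, 4], "spin": 0}, {"offset": [0, 0, 8], "spin": 0}, {"offset": [0, 0, 12], "spin": 0}, {"offset": [2, 0, 15.5], "spin": 0}]' --grip 1

```text
time_s: 6.32
eef_pos: [482.4, 193.6, 187.9]
ee_rot: [-0.0, 0.998, -0.057, -0.0]
force: [-0.3, 0.4, 0.3]
grip_width: 0.999
grip_force: 0.0
```

Emit:
send_rows --targets '[{"offset": [3.5, 0, 1.5], "spin": 0}, {"offset": [6, 0, 2], "spin": 0}, {"offset": [6, 0, 2], "spin": 0}, {"offset": [6, 0, 2], "spin": 0}]'

```text
time_s: 6.65
eef_pos: [544.5, 193.0, 204.7]
ee_rot: [0.0, 0.998, -0.057, -0.0]
force: [-0.8, -0.4, -1.2]
grip_width: 1.001
grip_force: 0.0
```

```bash
python3 - <<'E'
from h import *
s,p,d,T=snap("w4")
print(s["time_s"],s["eef_pos"],2*np.arctan2(s["ee_rot"][2],s["ee_rot"][1]),s["force"],s["grip_force"])
P=wcloud(T,d)
rect(P,92,110);rect(P,76,86);rect(P,58,68);rect(P,46,53)
E
```

```text
6.65 [544.49575377 193.02746371 204.6832495 ] -0.11491863935567734 [-0.82397855 -0.41607369 -1.18782886] 0.0
rect 92 110 7286 [616.9 176.9  34.1  79.5  83.8] yaw 1.462 plane [-0.00000e+00 -1.00000e-03  1.00421e+02]
rect 76 86 22152 [613.2 177.4 115.6 113.4  83.7] yaw 1.461 plane [4.0000e-03 3.0000e-03 8.0549e+01]
rect 58 68 6373 [587.5 180.1 135.3 171.2  83.8] yaw 1.463 plane [-0.00e+00  1.00e-03  6.44e+01]
rect 46 53 758 [470.3 192.6  11.7  53.6  83.6] yaw 1.46 plane [ 2.0000e-03 -1.1000e-02  4.9237e+01]
```

Emit:
send_rows --targets '[{"offset": [0, -4, 0.5], "spin": 0.1}, {"offset": [0, -8, 1], "spin": 0.2}, {"offset": [0, -12, 1.5], "spin": 0.3}, {"offset": [0, -16, 1.5], "spin": 0.39}, {"offset": [0, -20, 1.5], "spin": 0.39}, {"offset": [0, -24, 1.5], "spin": 0.39}, {"offset": [0, -28, 1.5], "spin": 0.39}, {"offset": [0, -32, 1.5], "spin": 0.39}]'

```text
time_s: 7.37
eef_pos: [542.8, -127.8, 220.0]
ee_rot: [-0.0, 0.99, 0.138, -0.0]
force: [1.5, -0.5, 0.7]
grip_width: 0.997
grip_force: 0.0
```

Emit:
send_rows --targets '[{"offset": [-1, -4, 0], "spin": 0}, {"offset": [-1.5, -5.5, 0], "spin": 0}, {"offset": [-1.5, -5.5, 0], "spin": 0}, {"offset": [-1.5, -5.5, 0], "spin": 0}]'

```text
time_s: 7.7
eef_pos: [528.4, -181.4, 219.9]
ee_rot: [-0.001, 0.991, 0.137, -0.0]
force: [0.2, -0.6, 0.8]
grip_width: 1.0
grip_force: 0.0
```

```bash
python3 - <<'E'
from h import *
s,p,d,T=snap("w5")
print(s["time_s"],s["eef_pos"],2*np.arctan2(s["ee_rot"][2],s["ee_rot"][1]),s["force"],s["grip_force"])
for q,z in [("chute_mid",50),("runway_end",50),("plate_bottom_c",55),("plate_top_c",90)]: find(T,q,z)
P=wcloud(T,d)
rect(P,96,106);rect(P,84,94);rect(P,54,64);rect(P,44,52);rect(P,6,15)
E
```

```text
7.7 [ 528.3606957  -181.36657522  219.92232077] 0.27456647324908967 [ 0.19786613 -0.62733881  0.78545113] 0.0
runway_end 0.93 [275. 200.] [ 508.5 -187.    50. ]
plate_bottom_c 0.97 [120. 220.] [455.7 -61.7  55. ]
plate_top_c 0.84 [274.  83.] [ 601.5 -159.6   90. ]
rect 96 106 2755 [ 599.1 -162.2  104.9   56.2   16.4] yaw 0.287 plane [1.00000e-03 2.00000e-03 1.01117e+02]
rect 84 94 415 [ 602.2 -161.1  103.8   48.2   16.6] yaw 0.291 plane [-2.4000e-02  2.5000e-02  8.8919e+01]
rect 84 94 10008 [ 602.4 -161.3   99.5   45.1   16.3] yaw 0.285 plane [-1.0000e-03  1.0000e-03  8.9454e+01]
rect 54 64 1376 [ 529.6 -182.5   22.    44.6   16.4] yaw 0.287 plane [6.0000e-03 2.0000e-03 5.9434e+01]
rect 44 52 455 [ 511.3 -188.    11.1   33.9   17.5] yaw 0.306 plane [1.0000e-02 1.0000e-02 4.9416e+01]
rect 6 15 2893 [ 615.9 -205.8  129.3   17.2   16.4] yaw 0.287 plane [-8.000e-03  2.500e-02  9.426e+00]
rect 6 15 2921 [ 589.2 -116.8  128.5   17.5   16.5] yaw 0.289 plane [ 6.00e-03 -2.10e-02  9.46e+00]
rect 6 15 4308 [433.1 -45.7  45.3 101.2  70.2] yaw 1.225 plane [-1.000e-03  2.000e-03  9.471e+00]
rect 6 15 492 [ 560.4 -434.4    5.7   69.9   80.9] yaw 1.412 plane [1.0000e-02 5.4000e-02 1.0546e+01]
```

View pics/w5.png

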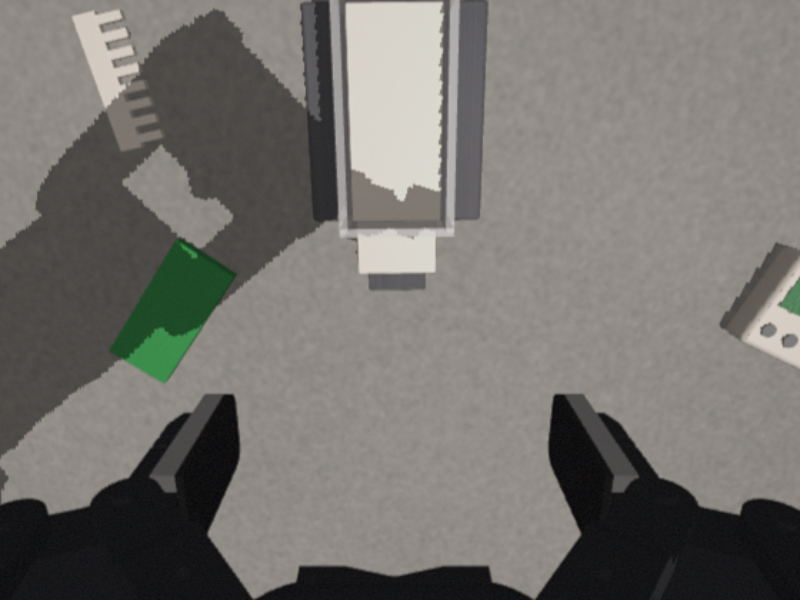

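White plate end at (397,252) beneath the chute's front wall (bottom plate); green plate at (170,310) on the bench is the look-alike. The white one fits (in chute slot, on runway, 45 mm wide, z≈59.5).

Emit:
send_rows --targets '[{"offset": [0.1, 0, -4], "spin": 0.012}, {"offset": [0.3, 0, -8], "spin": 0.012}, {"offset": [0.3, 0, -11], "spin": 0.012}, {"offset": [0.3, -0.1, -13], "spin": 0.012}, {"offset": [0.3, -0.1, -13], "spin": 0.012}, {"offset": [0.3, -0.1, -13], "spin": 0.012}]'

```text
time_s: 8.45
eef_pos: [532.2, -182.0, 90.4]
ee_rot: [-0.0, 0.99, 0.144, -0.0]
force: [0.0, 0.5, 0.9]
grip_width: 0.997
grip_force: 0.0
```

```bash
python3 - <<'E'
from h import *
s,p,d,T=snap("w6")
print(s["time_s"],s["eef_pos"],2*np.arctan2(s["ee_rot"][2],s["ee_rot"][1]),s["force"])
P=wcloud(T,d)
rect(P,55,62);rect(P,44,52)
E
```

```text
8.45 [ 532.22706079 -181.99684116   90.35413816] 0.2886531407597298 [0.04790079 0.53863784 0.93074657]
rect 55 62 1735 [ 525.2 -184.2   11.9   45.1   16.3] yaw 0.284 plane [1.9000e-02 6.0000e-03 5.9353e+01]
rect 44 52 870 [ 510.6 -188.3    9.5   34.    16.8] yaw 0.293 plane [4.2000e-02 1.3000e-02 4.9362e+01]
```

Emit:
send_rows --targets '[{"offset": [0, 0, -2.5], "spin": 0}, {"offset": [0, 0, -5], "spin": 0}, {"offset": [0, 0, -5], "spin": 0}, {"offset": [0, 0, -5], "spin": 0}]'

```text
time_s: 8.83
eef_pos: [532.6, -182.6, 41.5]
ee_rot: [0.0, 0.99, 0.144, 0.0]
force: [0.3, -0.1, 1.0]
grip_width: 1.002
grip_force: 0.0
```

Emit:
send_rows --targets '[{"offset": [0, 0, 0], "spin": 0}, {"offset": [0, 0, 0], "spin": 0}, {"offset": [0, 0, 0], "spin": 0}, {"offset": [0, 0, 0], "spin": 0}, {"offset": [0, 0, 0], "spin": 0}, {"offset": [0, 0, 0], "spin": 0}]' --grip 0 --squeeze 40

```text
time_s: 9.33
eef_pos: [532.8, -182.9, 41.8]
ee_rot: [0.001, 0.99, 0.143, 0.001]
force: [-1.6, 1.1, 6.1]
grip_width: 0.52
grip_force: 40.6
```

Emit:
send_rows --targets '[{"offset": [-0.96, -0.28, 0], "spin": 0}, {"offset": [-2.4, -0.71, 0], "spin": 0}, {"offset": [-3.84, -1.13, 0], "spin": 0}, {"offset": [-5.28, -1.56, 0], "spin": 0}, {"offset": [-6.71, -1.98, 0], "spin": 0}, {"offset": [-8.15, -2.41, 0], "spin": 0}, {"offset": [-9.6, -2.83, 0.1], "spin": 0}, {"offset": [-9.6, -2.83, 0.1], "spin": 0}]'

```text
time_s: 10.0
eef_pos: [434.7, -211.4, 41.9]
ee_rot: [0.0, 0.99, 0.143, -0.0]
force: [-0.9, -0.2, 0.0]
grip_width: 0.516
grip_force: 40.7
```

```bash
python3 - <<'E'
from h import *
s,p,d,T=snap("w7")
print(s["time_s"],s["eef_pos"],2*np.arctan2(s["ee_rot"][2],s["ee_rot"][1]),s["force"],s["grip_width"])
P=wcloud(T,d)
rect(P,55,65);rect(P,44,52);rect(P,76,94)
E
```

```text
10.0 [ 434.73300861 -211.42688014   41.8761028 ] 0.286428195634922 [-0.92653911 -0.18984497  0.03675491] 0.5155408976968253
rect 55 65 36989 [ 469.8 -201.   100.3   71.5   17.1] yaw 0.298 plane [-3.000e-03  2.000e-03  5.948e+01]
rect 44 52 5437 [ 525.6 -183.8   15.7   34.2   17. ] yaw 0.297 plane [-2.0000e-03  0.0000e+00  4.9385e+01]
rect 76 94 2513 [ 431.5 -178.6   39.2   19.9   71.3] yaw 1.244 plane [ 0.211  0.407 86.758]
rect 76 94 2515 [ 449.9 -241.1   19.5   39.3   52.3] yaw 0.913 plane [ 0.405 -0.219 86.699]
```

View pics/w7.png

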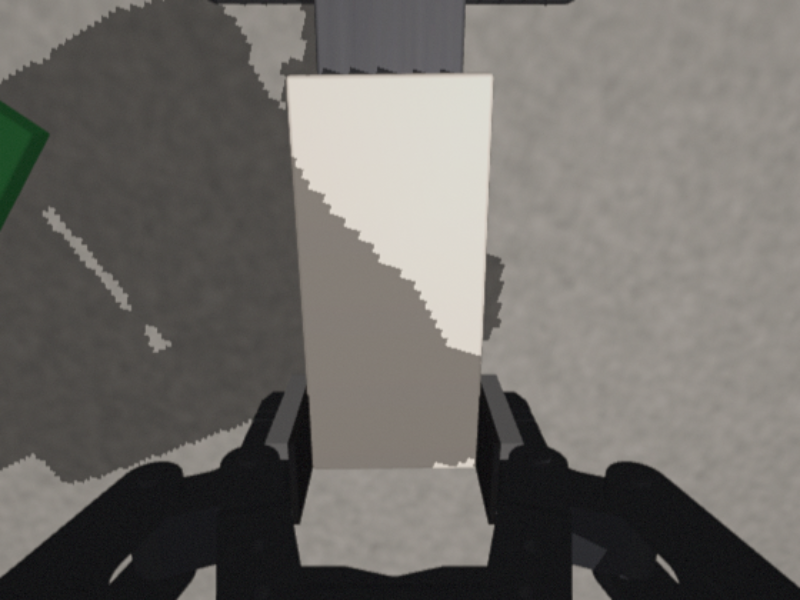

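```bash
python3 - <<'E'
from h import *
f=np.load("w7.npz");T=f["T"]
a=(wray(T,(289*.7,76*.7),59.5)+wray(T,(491*.7,76*.7),59.5))/2
b=(wray(T,(313*.7,467*.7),59.5)+wray(T,(476*.7,467*.7),59.5))/2
l=wray(T,(289*.7,76*.7),59.5)-wray(T,(313*.7,467*.7),59.5);r=wray(T,(491*.7,76*.7),59.5)-wray(T,(476*.7,467*.7),59.5)
print(a,b,np.hypot(*(a-b)[:2]),[np.arctan2(v[1],v[0]) for v in (l,r,a-b)])
s=ctrl.sense();y=2*np.arctan2(s["ee_rot"][2],s["ee_rot"][1]);c=(a+b)/2-s["eef_pos"]
cx=c[0]*np.cos(y)+c[1]*np.sin(y);cy=-c[0]*np.sin(y)+c[1]*np.cos(y);pl=np.arctan2(*(a-b)[1::-1])-y
print("centre in tool",cx,cy,pl,y)
ty=-0.1083-pl
print("target yaw",ty,"TCP",616.9-(cx*np.cos(ty)-cy*np.sin(ty)),176.9-(cx*np.sin(ty)+cy*np.cos(ty)))
E
```

```text
[ 517.23367532 -186.49730309   59.5       ] [ 423.0021564  -215.43922934   59.5       ] 98.57593141613445 [np.float64(0.2933227431029737), np.float64(0.30265951607546604), np.float64(0.2979909916907938)]
centre in tool 35.763740554396804 0.3206396414056325 0.01162537475533898 0.2863656169354548
target yaw -0.11992537475533897 TCP 581.3547694053896 180.8603699571908
```

Emit:
send_rows --targets '[{"offset": [0, 0, 1.5], "spin": 0}, {"offset": [0, 0, 4], "spin": 0}, {"offset": [0, 1, 7], "spin": 0}, {"offset": [1, 4, 9], "spin": -0.05}, {"offset": [2.3, 7.5, 9.5], "spin": -0.1}, {"offset": [3.6, 11, 9.5], "spin": -0.15}, {"offset": [4.9, 14.5, 9.5], "spin": -0.2}, {"offset": [6.2, 18, 9.5], "spin": -0.25}]'

```text
time_s: 10.72
eef_pos: [499.2, -28.7, 136.9]
ee_rot: [0.0, 1.0, 0.018, 0.001]
force: [0.7, -1.2, -0.6]
grip_width: 0.512
grip_force: 41.0
```

Emit:
send_rows --targets '[{"offset": [1.3, 3.5, 0], "spin": -0.04}, {"offset": [2.6, 7, 0], "spin": -0.08}, {"offset": [3.9, 10.5, 0], "spin": -0.12}, {"offset": [5.2, 14, 0], "spin": -0.156}, {"offset": [6.5, 17.5, 0], "spin": -0.156}, {"offset": [7.8, 20, 0], "spin": -0.156}, {"offset": [8.5, 21.2, 0], "spin": -0.156}, {"offset": [8.5, 21.2, 0], "spin": -0.156}]'

```text
time_s: 11.38
eef_pos: [583.9, 184.4, 136.1]
ee_rot: [-0.0, 0.998, -0.057, 0.0]
force: [0.3, 0.1, -0.1]
grip_width: 0.514
grip_force: 41.0
```

```bash
python3 - <<'E'
from h import *
s,p,d,T=snap("w8")
print(s["time_s"],s["eef_pos"],2*np.arctan2(s["ee_rot"][2],s["ee_rot"][1]),s["force"],s["grip_width"])
P=wcloud(T,d)
rect(P,140,155);rect(P,76,86);rect(P,96,106)
E
```

```text
11.3833 [583.94223023 184.43655765 136.08891252] -0.1147636059478295 [ 0.32350929  0.12007855 -0.10200045] 0.5136041127555022
rect 140 155 36450 [620.3 179.9  71.2 100.7  84.6] yaw 1.476 plane [3.00000e-03 4.00000e-03 1.53468e+02]
rect 76 86 18254 [616.9 176.8 115.5 120.   83.8] yaw 1.463 plane [5.0000e-03 4.0000e-03 8.0582e+01]
rect 76 86 412 [624.1 240.6   6.7  16.2  83.2] yaw 1.452 plane [-1.1000e-02  1.8600e-01  8.0029e+01]
rect 76 86 422 [610.1 113.2   7.   16.3  84.8] yaw 1.481 plane [-5.6000e-02 -1.9600e-01  7.9877e+01]
```

View pics/w8.png

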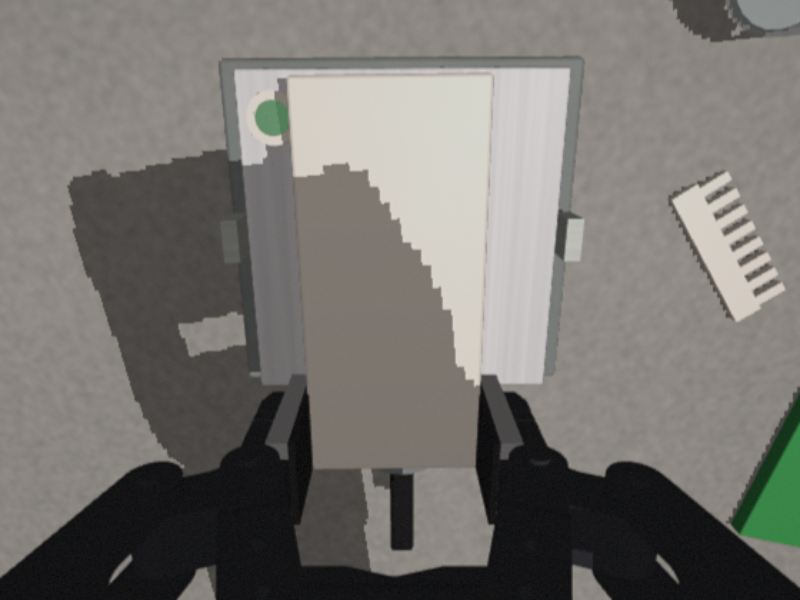

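```bash
cat > pl.py <<'E'
from h import *
def plate(f,lo,hi,e,y,cut=25,out=True):
    T=f["T"];P=wcloud(T,f["d"]);Q=P[(P[...,2]>lo)&(P[...,2]<hi)];t=(Q[:,:2]-e[:2])@[np.cos(y),np.sin(y)];Q=Q[t>cut]
    (cx,cy),sz,a=cv2.minAreaRect(Q[:,:2].astype(np.float32));yaw=np.radians(a)
    if yaw>.8: yaw-=np.pi/2
    fr=((Q[:,:2]-e[:2])@[np.cos(yaw),np.sin(yaw)]).max()
    n=np.array([-np.sin(yaw),np.cos(yaw)]);lat=(np.array([cx,cy])-e[:2])@n
    c=e[:2]+(fr-50)*np.array([np.cos(yaw),np.sin(yaw)])+lat*n
    print("plate c",c.round(1),"size",np.round(sz,1),"yaw",yaw.round(4),"z",np.median(Q[:,2]))
E
python3 - <<'E'
from pl import *
f=np.load("w8.npz");s=ctrl.sense();y=2*np.arctan2(s["ee_rot"][2],s["ee_rot"][1])
print(s["eef_pos"],y)
plate(f,146,160,s["eef_pos"],y)
E
```

```text
[583.34922199 182.77587907 135.99323138] -0.11579962222214084
plate c [620.6 179.8] size [45.4 62.6] yaw -0.1039 z 153.5510446660378
```

Emit:
send_rows --targets '[{"offset": [-0.31, -0.15, 0], "spin": -0.005}, {"offset": [-0.31, -0.15, -1.5], "spin": -0.005}, {"offset": [-0.31, -0.15, -3], "spin": -0.005}, {"offset": [-0.31, -0.15, -3.6], "spin": -0.005}, {"offset": [-0.31, -0.15, -3.6], "spin": -0.005}, {"offset": [-0.31, -0.15, -3.6], "spin": -0.005}, {"offset": [-0.31, -0.15, -3.6], "spin": -0.005}]'

```text
time_s: 12.02
eef_pos: [580.4, 179.3, 101.3]
ee_rot: [-0.0, 0.998, -0.062, 0.001]
force: [0.4, -0.1, -1.1]
grip_width: 0.515
grip_force: 41.0
```

```bash
python3 - <<'E'
from pl import *
s,p,d,T=snap("w9");y=2*np.arctan2(s["ee_rot"][2],s["ee_rot"][1])
print(s["time_s"],s["eef_pos"],y,s["force"])
plate(np.load("w9.npz"),112,125,s["eef_pos"],y)
rect(wcloud(T,d),77,84)
print(ctrl.sense()["eef_pos"])
E
```

```text
12.0167 [580.44640163 179.28869322 101.33901332] -0.12373475291380687 [ 0.36785489 -0.06699925 -1.07144651]
plate c [617.  174.3] size [45.4 62.1] yaw -0.1142 z 118.84015087086503
rect 77 84 32737 [616.9 176.7 115.7 120.5  83.9] yaw 1.465 plane [-0.0000e+00  1.0000e-03  8.0391e+01]
rect 77 84 588 [610.  112.9   7.3  16.4  83.3] yaw 1.455 plane [-2.5000e-02 -1.1900e-01  8.0051e+01]
rect 77 84 605 [623.8 240.5   6.9  16.5  84.5] yaw 1.475 plane [1.0000e-03 1.5400e-01 8.0072e+01]
[580.46808834 179.39137693 101.34175246]
```

Emit:
send_rows --targets '[{"offset": [0, 0.22, 0], "spin": 0.007}, {"offset": [0, 0.22, -0.3], "spin": 0.007}, {"offset": [0, 0.22, -0.5], "spin": 0.007}, {"offset": [0, 0.22, -0.5], "spin": 0.007}, {"offset": [0, 0.22, -0.5], "spin": 0.007}, {"offset": [0, 0.22, -0.5], "spin": 0.007}]'

```text
time_s: 12.57
eef_pos: [580.1, 181.8, 95.3]
ee_rot: [0.0, 0.998, -0.058, -0.0]
force: [0.0, 0.4, -0.8]
grip_width: 0.518
grip_force: 41.0
```

```bash
python3 - <<'E'
from pl import *
s,p,d,T=snap("w10");y=2*np.arctan2(s["ee_rot"][2],s["ee_rot"][1])
print(s["time_s"],s["eef_pos"],y,s["force"])
plate(np.load("w10.npz"),107,122,s["eef_pos"],y)
rect(wcloud(T,d),77,84)
E
```

```text
12.5667 [580.06415615 181.76698891  95.27072334] -0.11618668616951879 [ 0.03010483  0.40171551 -0.82643197]
plate c [616.7 177.1] size [45.4 62.2] yaw -0.1036 z 112.67832302132676
rect 77 84 36680 [616.8 176.8 115.5 120.5  83.6] yaw 1.46 plane [-0.0000e+00  1.0000e-03  8.0372e+01]
rect 77 84 635 [610.1 113.1   7.   16.3  85.1] yaw 1.485 plane [-3.7000e-02 -1.5300e-01  8.0006e+01]
rect 77 84 631 [624.  240.3   7.   16.3  84.8] yaw 1.48 plane [3.0000e-03 1.4200e-01 8.0094e+01]
```

Emit:
send_rows --targets '[{"offset": [0, 0, -0.1], "spin": -0.004}, {"offset": [0, 0, -0.16], "spin": -0.004}, {"offset": [0, 0, -0.2], "spin": -0.004}, {"offset": [0, 0, -0.23], "spin": -0.004}, {"offset": [0, 0, -0.23], "spin": -0.004}, {"offset": [0, 0, -0.23], "spin": -0.004}]'

```text
time_s: 13.12
eef_pos: [580.1, 181.8, 93.0]
ee_rot: [-0.0, 0.998, -0.06, 0.0]
force: [-0.2, 0.2, 0.6]
grip_width: 0.516
grip_force: 41.0
```

Emit:
send_rows --targets '[{"offset": [0, 0, -0.03], "spin": 0}, {"offset": [0, 0, -0.06], "spin": 0}, {"offset": [0, 0, -0.06], "spin": 0}]'

```text
time_s: 13.37
eef_pos: [580.1, 181.8, 92.8]
ee_rot: [-0.0, 0.998, -0.06, 0.0]
force: [-1.5, -1.3, 3.8]
grip_width: 0.516
grip_force: 41.4
```

```bash
python3 - <<'E'
from pl import *
s,p,d,T=snap("w11");y=2*np.arctan2(s["ee_rot"][2],s["ee_rot"][1])
print(s["time_s"],s["eef_pos"],y,s["force"])
plate(np.load("w11.npz"),104,122,s["eef_pos"],y)
E
```

```text
13.3667 [580.09336619 181.78802475  92.80103848] -0.12016497222020858 [-1.48074817 -1.26308686  3.82413798]
plate c [616.7 176.8] size [45.5 62.2] yaw -0.1073 z 110.41380914898048
```

Emit:
send_rows --targets '[{"offset": [0, 0, 0], "spin": 0}, {"offset": [0, 0, 0], "spin": 0}, {"offset": [0, 0, 0], "spin": 0}, {"offset": [0, 0, 0], "spin": 0}, {"offset": [0, 0, 0], "spin": 0}]' --grip 1

```text
time_s: 13.83
eef_pos: [580.0, 181.8, 92.2]
ee_rot: [-0.0, 0.998, -0.06, -0.0]
force: [-0.1, -0.1, -0.1]
grip_width: 0.999
grip_force: 0.0
```

Emit:
send_rows --targets '[{"offset": [0, 0, 2], "spin": 0}, {"offset": [0, 0, 5], "spin": 0}, {"offset": [0, 0, 8], "spin": 0}, {"offset": [-1.5, 0, 11.5], "spin": 0}, {"offset": [-3, 0, 12.5], "spin": 0}, {"offset": [-3, 0, 12.5], "spin": 0}, {"offset": [-3, 0, 12.5], "spin": 0}]'

```text
time_s: 14.42
eef_pos: [550.0, 181.8, 217.6]
ee_rot: [-0.0, 0.998, -0.06, 0.0]
force: [0.7, 0.3, -0.8]
grip_width: 1.0
grip_force: 0.0
```

```bash
python3 - <<'E'
from pl import *
s,p,d,T=snap("w12");P=wcloud(T,d)
print(s["time_s"],s["eef_pos"],s["force"])
rect(P,104,118);rect(P,77,84);rect(P,46,53)
p,d=ctrl.capture("top");cv2.imwrite("pics/topend.png",cv2.resize(p[170:300,150:390,::-1],(800,433),interpolation=cv2.INTER_CUBIC))
E
```

```text
14.4167 [550.00222805 181.83132651 217.6431683 ] [ 0.73702723  0.26321407 -0.83279855]
rect 104 118 11509 [616.6 177.1  45.1 100.4  83.9] yaw 1.464 plane [ -0.      0.    110.447]
rect 77 84 16192 [616.9 176.9 115.3 120.5  83.8] yaw 1.463 plane [-0.000e+00  1.000e-03  8.047e+01]
rect 46 53 666 [469.5 192.9  11.9  54.1  84.4] yaw 1.474 plane [-2.0000e-03 -1.4000e-02  4.9296e+01]
```

View pics/topend.png

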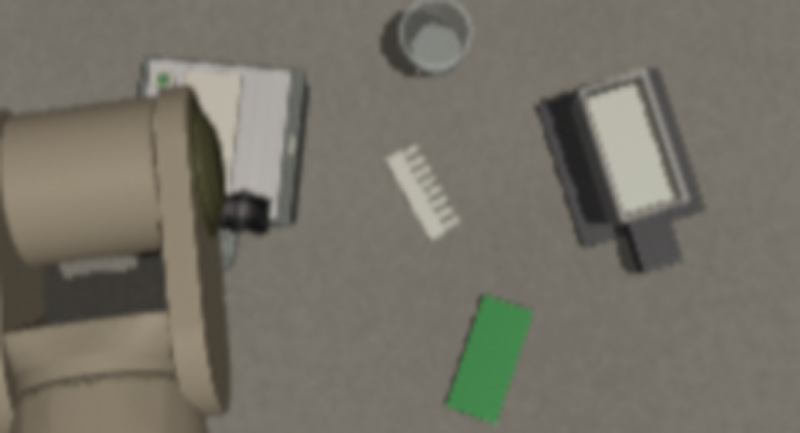

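```bash
python3 -c "
from rig import ctrl
print(ctrl.finish_job())"
```

```text
the job is handed in; nothing more can be done
None
```

The job is handed in: the lever is square to within about 0.01 rad and the deck reads level. The bottom white plate lies centred on the bed to about 0.5 mm and square to about 0.001 rad. The other plates have settled in the chute, and the comb, beaker and green look-alike show unmoved in the last overhead picture (bottle and timer not re-checked). The robot's clock was at about 14.5 s.

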